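# Reset the alarm console under its push-latch cover

## Task

The alarm console needs a reset: press its blue push-latch cover down near the free edge until it releases, so that it pops open by itself, then push the green button inside fully down and leave the red one alone. Finally press the cover down again until it latches shut and stays flush with the console's top. Use only the fingertips or the outside of the fingers: do not pry or lift the cover from beneath, and leave the label roll, the dropper bottle and the sample cup beside the console where they stand.

Things in the scene. Friction and masses are not known exactly. Their poses are not given: they have to be found in the camera images.
- console: White alarm console, 180 (x) x 180 (y) x 85 mm high, fixed to the worktop. Origin: centre of its underside; z up; front (louvres) at its -x. The recess in its top (x -70 to +55 mm, y within +-76 mm, floor at z = 42 mm), under a blue cover, holds two buttons at x = -33 mm, y = +36 and -36 mm (either colour on either side).
- console_hinge (a point): Middle of the cover's hinge axis, on the console at x = +52 mm, z = 82.5 mm of its frame; the axis runs along the console's y (far side of the recess as seen from the front). The underside of the cover bears a thin grey lining (cover_c1), 104 x 130 mm, which the fingers must not push up.
- cover (a joint): Angle in rad of the blue cover (120 mm from hinge to free edge, 146 mm wide, 5 mm thick). 0 = latched shut, top flush with the console's top; positive = free edge up; -0.10 = stop when pressed below flush. Springs to about 1.3 when released (gives on to a stop at 1.5). Push-push latch: each press to the stop, then let go, changes it from latched to popped open, or from open to latched.
- cover_press (a point): White spot, 22 mm, on the cover's outer face, where to press: 92 mm from the hinge, mid-width, 2.5 mm above the plane of the hinge axis; moves with the cover. Latch trips once pressed about 7 mm below flush here (stop at 9 mm); takes about 3 N when nearly shut. The cover follows a finger that retreats.
- cover_edge (a point): Middle of the cover's free edge on its outer face, 120 mm from the hinge; moves with the cover. The wide-open cover is swung shut by pushing its outer face, from the display side, towards the front and then down along its arc (1 to 4 N); pushing straight down on the edge of a cover that stands steep jams. It must have risen beyond 0.35 rad before a new press will latch it.
- green_button_top (a point): Middle of the top of the green button (24 mm across, in a black housing 40 mm across and 12 mm high), about 64 mm above the worktop, under the shut cover.
- green_button (a joint): Travel of the green button in m: 0 = up, 0.006 = fully down (about 5 N); it springs back.
- red_button_top (a point): Middle of the top of the red button, of the same shape and height; not to be pressed.
- red_button (a joint): Travel of the red button in m, 0 = up, 0.006 = fully down.
- label_roll: Loose white label roll, 72 mm across, 52 mm high, on the worktop left of the console. Origin: centre of its underside. Leave alone.
- stain_bottle: Loose amber dropper bottle with a dark blue bulb, 37 mm across, 100 mm high, right of the console. Origin: centre of its underside. Leave alone.
- sample_cup: Loose specimen cup with a yellow lid, 66 mm across, 69 mm high, right of the console's front. Origin: centre of its underside. Leave alone.

How it is judged:
On the way, in this order (a step that is already met when the one before it is completed fails the run):
1. the shut cover is pressed below flush (value of joint cover below -0.03 rad), for 0.05 s.
2. the cover has popped open (value of joint cover above 1 rad), for 0.2 s.
3. the green button is pushed fully down under the open cover (value of joint green_button above 0.0045 m and value of joint cover above 0.8 rad), for 0.05 s.
4. the cover is pressed below flush again (value of joint cover below -0.03 rad), for 0.05 s.
At the end, for the whole second after the job is handed in: The cover rests latched shut by itself (within 0.04 rad of flush), both buttons are up, and the label roll, dropper bottle and sample cup stand upright within 20 mm of where they were (value of joint cover between -0.04 and 0.04 rad and velocity of joint cover between -0.05 and 0.05 rad/s and value of joint each of green_button, red_button below 0.002 m and distance of each of label_roll, stain_bottle, sample_cup from where it was at the start of the episode below 0.02 m and angle between each of label_roll, stain_bottle, sample_cup's own z axis and vertical below 0.15 rad); the robot touches nothing.
It fails at once if the red button is pressed (more than 2.5 mm) (value of joint red_button above 0.0025 m).
It fails at once if the cover is pried or lifted from beneath with the fingers (more than 3 N on its lining) (contact force between the fingers and cover_c1 above 3 N).
It fails at once if a bystander is knocked or carried away (more than 30 mm) (distance of any of label_roll, stain_bottle, sample_cup from where it was at the start of the episode above 0.03 m).
It fails at once if a bystander is lifted off the worktop (height (world z) of any of label_roll, stain_bottle, sample_cup above 0.012 m).
It also fails if it takes over 58 s, if anything falls off the work surface, if the arm or the gripper's body presses on something with over 40 N, if the wrist force passes 120 N, or if a joint passes its speed limit or range.

## Robot

A 6-joint arm with a two-finger parallel gripper is mounted at the origin on a cart in front of the work surface, level with it; the furniture and walls round the work are solid. World frame = base frame: x ahead of the robot, y to its left, z up, the work surface at z = 0. Lengths are in m, angles in rad, forces in N, time in s.
With the tool pointing down it reaches from about 0.375 to 0.825 m from the base axis. Payload 5.5 kg.
Tool frame: the origin (TCP) lies at the very end of the fingers, on their centre line; the grasp point (between the pads) lies 19 mm behind it; z points along the fingers, y is the line along which they close (so a half turn about z gives the same grasp; the last joint's range is limited). The gripper opens to 85 mm and grips with 20 to 120 N. Pads are 22 mm wide; open, the fingers measure 114 mm over their backs; the gripper's body (76 mm by 85 mm) begins 54 mm behind the grasp point. The pads swing forward as they close: fully open they stand 13 mm farther back than shut.
Start: joints at [1.339, 0.314, -0.047, 1.21, 0, 1.571], TCP at [0.138, 0.584, 0.197] pointing down, gripper open.
Joint ranges: [-2.67, 2.67], [-0.69, 1.73], [-1.03, 1.25], [-2.08, 2.16], [-1.42, 1.45], [-3.14, 3.14]. Speed limits (rad/s): [2.39, 2.39, 3.01, 3.14, 3.14, 3.14].

## Interface

Orientations are given as a rotation vector (axis times angle).
In Python, from cell import arm gives the robot as it stands.
- The arm moves only by the tool servo_tool, never from a script. Its argument "targets" is a list of rows, each a list of 5 numbers: the shift along the tool's x, y, z in mm, then the turn about the tool's z in rad, then the closure, from 0 (fully open) to 1 (shut). A call has 1 to 8 rows; each row is the pose to reach, as a shift and turn from the pose commanded when the call began, along the tool's axes at that moment; what a row does not reach only later rows make up. A row lasts 1/12 s, in which the tool goes at most 41.7 mm and 7.16 degrees, less where a joint would pass 70% of its speed; a pose out of reach is approached as far as the arm can. A call with a gripper value outside its range is refused whole. The fingers move at their own pace and stop on an object; the grip force is fixed at half the most. Time passes only in rows, so rows that repeat a pose let the fingers close. It gives the time, the measured TCP pose, the force, the opening and the grip force at its end, in the units of the state.
- arm.get_obs(): the state, without advancing time (a new reading comes with each control period).
- arm.snapshot(name): name is "scene" or "top" or "wrist"; returns a dict with "img" (480x640x3 uint8, blue, green, red), "vfov" (degrees; the focal length in pixels is half the picture's height over the tangent of half this angle, whatever the lens; pixels are square), "cx", "cy" (the principal point, pixels), "dist" ([k1, k2, p1, p2, k3] as OpenCV has them; the pictures are not rectified), "world_to_cam" (4x4, takes a point from world to camera coordinates). Camera axes: x right, y down, z forward; pixel columns grow to the right and rows downward; lengths in m; the calibration is good to about 2 mm. A picture is of the moment at which its call begins. There is no depth.
- arm.finish_job(): hands the job in; it is judged then, once.
The state is a dict: "clock": time; "joints": joint angles; "joint_vel": joint speeds; "joint_efforts": joint torques, N m; "tool_pos": TCP position; "eef_rot": TCP orientation; "ft_force": force on the tool from outside, world axes, zero at the start; "wrist_torque": the same for the moment, N m; "gripper_width": finger opening in m; "grasp_force": force on a finger pad.
Only numpy, scipy, OpenCV 4.12 (cv2) and the standard library are available. Lean on these libraries where they do the work, as an engineer would, in place of code of your own. Each camera call takes 0.05 s, during which the arm holds its last target. There are 200 camera calls.

## Working session

There is one attempt and no reset: what is moved stays moved. The work goes in short steps, Python scripts to look and compute and a tool call to move; the robot and the scene stay as the last step left them, time stands still between calls to the robot, and variables do not carry over. Pictures are saved under pics/ and viewed, at most 10 in all, crops included, and the job is handed in when it is done.

Besides the shell and the picture viewer there is one more tool, called after "Call:" by a JSON object that holds its "method" and its "body". servo_tool: Moves the arm, as the interface text tells. Its arguments: {"type":"object","properties":{"targets":{"type":"array"}},"required":["targets"]}

```bash
mkdir -p pics; ls; python3 - <<'E'
from cell import arm
import cv2,numpy as np
o=arm.get_obs()
for k in o: print(k,np.round(o[k],3))
for n in("scene","top"):
    s=arm.snapshot(n); cv2.imwrite(f"pics/{n}0.png",s["img"]); np.savez(f"{n}0.npz",**s)
    print(n,s["vfov"],s["cx"],s["cy"],s["dist"],np.round(s["world_to_cam"],3).tolist())
E
```

```text
pics
clock 0.0
joints [ 1.339  0.314 -0.048  1.21  -0.     1.571]
joint_vel [ 0.001  0.    -0.001 -0.002 -0.001 -0.001]
joint_efforts [-1.0000e-03 -5.3959e+01  3.3975e+01  1.9000e-02  0.0000e+00  0.0000e+00]
tool_pos [0.138 0.583 0.196]
eef_rot [-3.63e-01 -3.12e+00  3.00e-03]
ft_force [-0.217  0.395  0.156]
wrist_torque [0.01  0.024 0.039]
grasp_force 0.0
gripper_width 0.085
scene 55.89611188129952 324.56785883997145 240.49091745203654 [-0.00344181  0.          0.          0.          0.        ] [[0.832, -0.555, -0.001, -0.399], [-0.236, -0.352, -0.906, 0.259], [0.502, 0.754, -0.424, 0.542], [0.0, 0.0, 0.0, 1.0]]
top 47.062106516651326 317.73205322387554 242.7345652904227 [-0.15046257  0.          0.          0.          0.        ] [[-0.002, -1.0, 0.003, 0.093], [-0.997, 0.001, -0.077, 0.536], [0.077, -0.003, -0.997, 1.06], [0.0, 0.0, 0.0, 1.0]]
```

View pics/scene0.png

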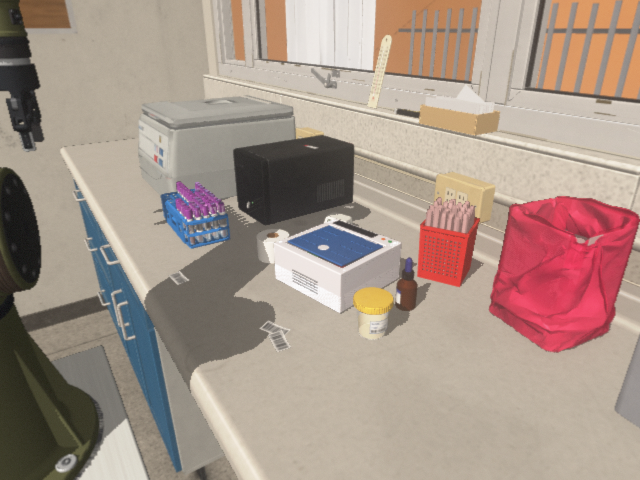

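View pics/top0.png

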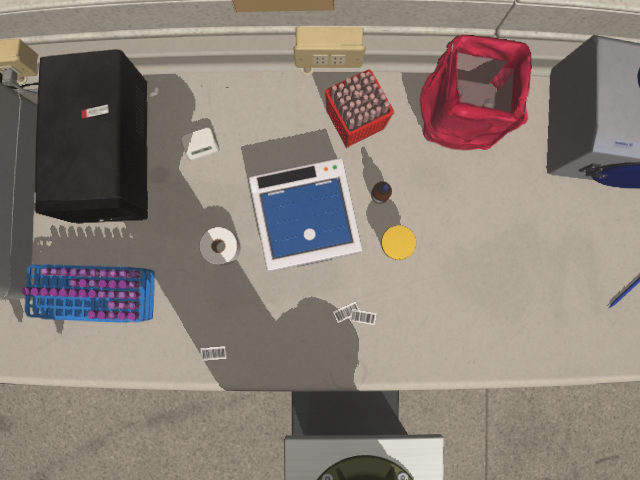

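The top view shows the console in the centre: blue cover around (307,217), white spot at (310,234), label roll (220,246), bottle (381,191), cup (398,242). The scene view agrees with this layout.

```bash
cat > h.py <<'E'
import cv2,numpy as np
from scipy.spatial.transform import Rotation as R
def ray(s,px,z):
    f=240/np.tan(np.radians(float(s["vfov"]))/2)
    K=np.array([[f,0,s["cx"]],[0,f,s["cy"]],[0,0,1]],float)
    p=cv2.undistortPoints(np.array(px,float).reshape(-1,1,2),K,np.array(s["dist"],float)).reshape(-1,2)
    T=np.array(s["world_to_cam"]);Rm=T[:3,:3];c=-Rm.T@T[:3,3]
    d=np.c_[p,np.ones(len(p))]@Rm
    return c+d*((z-c[2])/d[:,2])[:,None]
def big(m):
    c,_=cv2.findContours(m.astype(np.uint8),cv2.RETR_EXTERNAL,cv2.CHAIN_APPROX_NONE)
    return max(c,key=cv2.contourArea)
def tool(p,o):  # world point -> tool-frame shift mm
    return R.from_rotvec(o["eef_rot"]).inv().apply(np.array(p)-o["tool_pos"])*1000
E
python3 - <<'E'
from h import *
s=np.load("top0.npz");im=s["img"];h=cv2.cvtColor(im,cv2.COLOR_BGR2HSV)
roi=np.zeros(im.shape[:2],bool);roi[150:280,240:370]=1
blue=(h[...,0]>95)&(h[...,0]<125)&(h[...,1]>120)&roi
c=big(blue);r=cv2.minAreaRect(ray(s,c.reshape(-1,2),.085)[:,:2].astype(np.float32));print("cover",r)
b=cv2.boxPoints(r);print(b)
wh=(h[...,1]<60)&(h[...,2]>150)
x,y,w,hh=cv2.boundingRect(c)
m=np.zeros_like(roi,np.uint8);cv2.drawContours(m,[cv2.convexHull(c)],-1,1,-1)
m=cv2.erode(m,np.ones((9,9)))
k=big(wh&(m>0));M=cv2.moments(k);sp=ray(s,[[M['m10']/M['m00'],M['m01']/M['m00']]],.085)[0];print("spot",sp,cv2.contourArea(k))
for n,px,z in(("roll",(220,246),.052),("bottle",(381,191),.1),("cup",(398,242),.069)):print(n,ray(s,[px],z))
from cell import arm
s2=arm.snapshot("scene");im2=s2["img"];h2=cv2.cvtColor(im2,cv2.COLOR_BGR2HSV)
roi=np.zeros(im2.shape[:2],bool);roi[225:265,285:385]=1
b2=(h2[...,0]>95)&(h2[...,0]<125)&(h2[...,1]>120)&roi
c=big(b2);print("cover2",cv2.minAreaRect(ray(s2,c.reshape(-1,2),.085)[:,:2].astype(np.float32)))
k=cv2.moments(big((h2[...,1]<70)&(h2[...,2]>150)&(cv2.erode(cv2.drawContours(np.zeros((480,640),np.uint8),[cv2.convexHull(c)],-1,1,-1),np.ones((5,5)))>0)))
if k['m00']:print("spot2",ray(s2,[[k['m10']/k['m00'],k['m01']/k['m00']]],.085))
o=arm.get_obs();print(R.from_rotvec(o["eef_rot"]).as_matrix().round(3))
E
```

```text
cover ((0.5787888169288635, 0.11446315050125122), (0.11800789833068848, 0.14422792196273804), 11.830512046813965)
[[0.5062536  0.17294846]
 [0.53582287 0.03178418]
 [0.65132403 0.05597784]
 [0.62175477 0.19714212]]
spot [0.54785251 0.10792441 0.085     ] 97.0
roll [[0.52815957 0.2786474  0.052     ]]
bottle [[ 0.62549019 -0.02423217  0.1       ]]
cup [[ 0.53397543 -0.05884159  0.069     ]]
cover2 ((0.5900337100028992, 0.16177015006542206), (0.06077542155981064, 0.04750581085681915), 10.666911125183105)Traceback (most recent call last):
  File "<stdin>", line 18, in <module>
  File "h.py", line 12, in big
    return max(c,key=cv2.contourArea)
ValueError: max() iterable argument is empty
```

Hinge line, spot and size agree (cover 118 x 144 mm, spot 31.6 mm from its centre, against 120 x 146 and 32). Console yaw is 11.8°.

```bash
cat >> h.py <<'E'
YAW=np.radians(11.83);RC=R.from_euler('z',YAW);O=np.array([.5866,.1161,0])
def W(p): return O+RC.apply(np.array(p)/1000.)   # console mm -> world m
def C(p): return RC.inv().apply(np.array(p)-O)*1000
def report(*pts):
    from cell import arm
    o=arm.get_obs();M=R.from_rotvec(o["eef_rot"]).as_matrix()
    print("t",o["clock"],"C",C(o["tool_pos"]).round(1),"F",RC.inv().apply(o["ft_force"]).round(1),"J6",round(o["joints"][5],3),"toolY-yaw-err",round(np.arctan2(M[1,1],M[0,1])-YAW-np.pi/2,3))
    for p in pts: print(p,"->",tool(W(p),o).round(1))
E
python3 -c "
from h import *
report((-40,0,130))"
```

```text
t 0.15 C [-343.5  549.5  196.3] F [ 0.2 -0.5  0.1] J6 1.571 toolY-yaw-err -0.438
(-40, 0, 130) -> [-508.  -368.7   66.8]
```

Call:
{"method": "servo_tool", "body": {"targets": [[-30, -22, 0, -0.1, 1], [-60, -44, 0, -0.2, 1], [-90, -66, 0, -0.3, 1], [-120, -88, 0, -0.438, 1], [-150, -110, 0, -0.438, 1], [-180, -132, 0, -0.438, 1], [-215, -156, 0, -0.438, 1], [-250, -180, 0, -0.438, 1]]}}

```text
clock: 0.82
tool_pos: [0.3394, 0.3509, 0.1969]
eef_rot: [-0.324, 3.125, -0.0]
ft_force: [0.6, 0.3, 0.7]
gripper_width: -0.0005
grasp_force: 0.0
```

```bash
python3 -c "
from h import *
report((-40,0,130))"
```

```text
t 0.8167 C [-193.8  280.4  196.9] F [0.7 0.2 0.7] J6 0.595 toolY-yaw-err 0.0
(-40, 0, 130) -> [-153.7 -280.5   66.9]
```

Call:
{"method": "servo_tool", "body": {"targets": [[-20, -36, 0, 0, 1], [-40, -72, 0, 0, 1], [-60, -108, 0, 0, 1], [-80, -144, 5, 0, 1], [-100, -180, 20, 0, 1], [-120, -216, 35, 0, 1], [-137, -250, 50, 0, 1], [-154, -280, 67, 0, 1]]}}

```text
clock: 1.48
tool_pos: [0.5479, 0.1082, 0.1299]
eef_rot: [-0.322, 3.124, 0.0]
ft_force: [0.7, 0.5, -0.4]
gripper_width: -0.0001
grasp_force: 0.0
```

```bash
python3 -c "
from h import *
report((-40,0,90))
from cell import arm
cv2.imwrite('pics/w1.png',arm.snapshot('wrist')['img'])"
```

```text
t 1.4833 C [-39.5   0.2 129.9] F [ 0.7  0.3 -0.4] J6 -0.011 toolY-yaw-err -0.001
(-40, 0, 90) -> [ 0.6 -0.2 39.9]
```

View pics/w1.png

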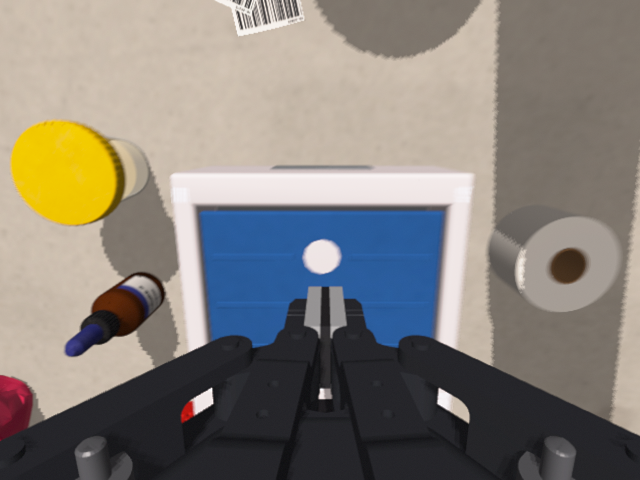

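The wrist view shows the shut fingertips at (325,300) and the spot at (322,257), laterally aligned on a straight cover. Pressing.

Call:
{"method": "servo_tool", "body": {"targets": [[0, 0, 25, 0, 1], [0, 0, 40, 0, 1], [0, 0, 46, 0, 1], [0, 0, 50, 0, 1], [0, 0, 52, 0, 1], [0, 0, 53, 0, 1], [0, 0, 53, 0, 1]]}}

```text
clock: 2.12
tool_pos: [0.5472, 0.1106, 0.0779]
eef_rot: [-0.324, 3.124, 0.0]
ft_force: [0.7, 0.1, -0.4]
gripper_width: 0.0
grasp_force: 0.0
```

```bash
python3 -c "
from h import *
report((-40,0,76))
from cell import arm
im=arm.snapshot('scene')['img'];cv2.imwrite('pics/s2.png',cv2.resize(im[180:340,240:440],None,fx=3.5,fy=3.5))"
```

```text
t 2.1167 C [-39.7   2.7  77.9] F [ 0.7 -0.  -0.4] J6 -0.007 toolY-yaw-err 0.0
(-40, 0, 76) -> [ 0.3 -2.7  1.9]
```

View pics/s2.png

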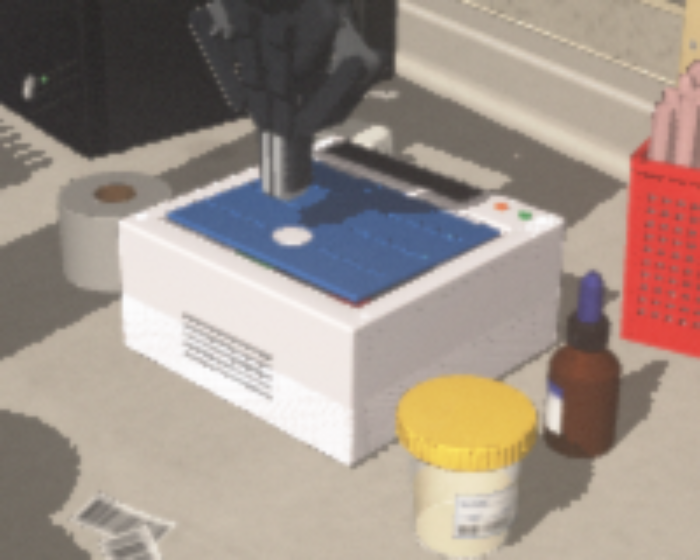

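The crop shows the fingertips at (285,195), behind the spot (292,236). The cover is slightly raised, with slivers of green (left) and red (right) under its free edge. I'll check the projection.

```bash
python3 -c "
from h import *
from cell import arm
def proj(s,P):
    f=240/np.tan(np.radians(s['vfov'])/2);K=np.array([[f,0,s['cx']],[0,f,s['cy']],[0,0,1]]);T=np.array(s['world_to_cam'])
    return cv2.projectPoints(np.array(P,float),cv2.Rodrigues(T[:3,:3])[0],T[:3,3],K,np.array(s['dist']))[0].reshape(-1,2).round(1)
s=arm.snapshot('scene');o=arm.get_obs()
P=[o['tool_pos'],W((-40,0,85)),W((-90,90,85)),W((-90,-90,85)),W((90,-90,85)),W((-90,-90,0))]
print('crop px',((proj(s,P)-[240,180])*3.5).round())
s=arm.snapshot('top');cv2.imwrite('pics/t2.png',cv2.resize(s['img'][130:290,220:420],None,fx=3.5,fy=3.5))
print('top crop',((proj(s,P)-[220,130])*3.5).round()); report(); print(o['joints'])
"
```

```text
crop px [[287. 249.]
 [290. 239.]
 [113. 218.]
 [349. 328.]
 [567. 216.]
 [347. 474.]]
top crop [[307. 366.]
 [312. 365.]
 [164. 493.]
 [499. 422.]
 [427.  93.]
 [486. 432.]]
t 2.2667 C [-39.7   2.5  78. ] F [ 0.2 -0.1 -1. ] J6 -0.007 toolY-yaw-err 0.0
[ 1.99254644e-01  3.10785195e-01 -3.33117937e-01  9.25375308e-01
  3.62056566e-06 -7.38723722e-03]
```

View pics/t2.png

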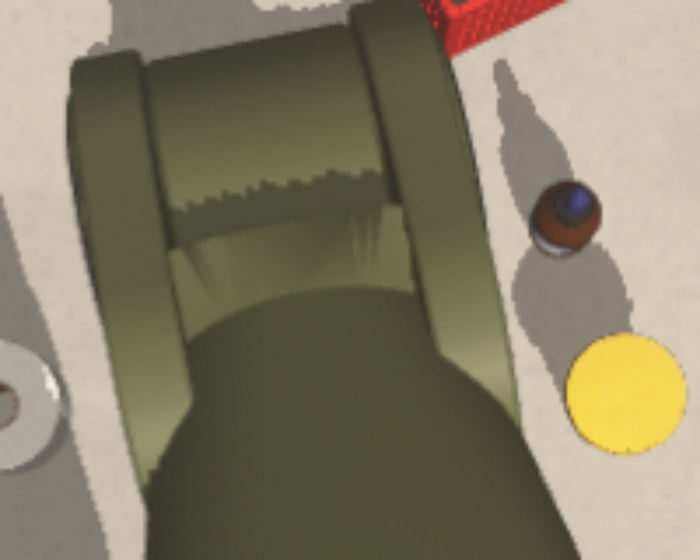

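```bash
cat >> h.py <<'E'
def proj(s,P):
    f=240/np.tan(np.radians(float(s['vfov']))/2);K=np.array([[f,0,s['cx']],[0,f,s['cy']],[0,0,1]],float);T=np.array(s['world_to_cam'])
    return cv2.projectPoints(np.array(P,float),cv2.Rodrigues(T[:3,:3])[0],T[:3,3],K,np.array(s['dist'],float))[0].reshape(-1,2).round(1)
E
python3 -c "
from h import *
from cell import arm
s0=np.load('scene0.npz');print('start TCP in scene0',proj(s0,[[.138,.584,.197],[.138,.584,.216]]))
o=arm.get_obs();report();s=arm.snapshot('wrist')
t=o['tool_pos']
print('wrist',proj(s,[t,t+[0,0,.031],W((-40,0,85)),W((-68,73,85)),W((-68,-73,85))]))
print(o['ft_force'],o['wrist_torque'],o['joint_efforts'].round(2) if hasattr(o['joint_efforts'],'round') else o['joint_efforts'])
a=np.hstack([s['img'][120:480,100:540]]);cv2.imwrite('pics/w3.png',a)
b=s0['img'][60:220,0:200];cv2.imwrite('pics/s0c.png',np.vstack([cv2.resize(a,(440,360)),cv2.resize(b,(300,240))[:, :].repeat(1,1) if 0 else cv2.copyMakeBorder(cv2.resize(b,(300,240)),0,0,0,140,cv2.BORDER_CONSTANT)]))
"
```

```text
start TCP in scene0 [[ 40.8 167.1]
 [ 38.4 158.4]]
t 2.2667 C [-39.7   2.5  78. ] F [ 0.2 -0.1 -1. ] J6 -0.007 toolY-yaw-err 0.0
wrist [[326.  278.5]
 [326.2 304.3]
 [320.8 283. ]
 [479.  226.3]
 [162.3 225.9]]
[ 0.19471797 -0.02291951 -1.02176459] [ 0.03528842 -0.02562556 -0.00266067] [ 1.000e-02 -5.046e+01  3.076e+01 -0.000e+00 -0.000e+00  0.000e+00]
```

View pics/s0c.png

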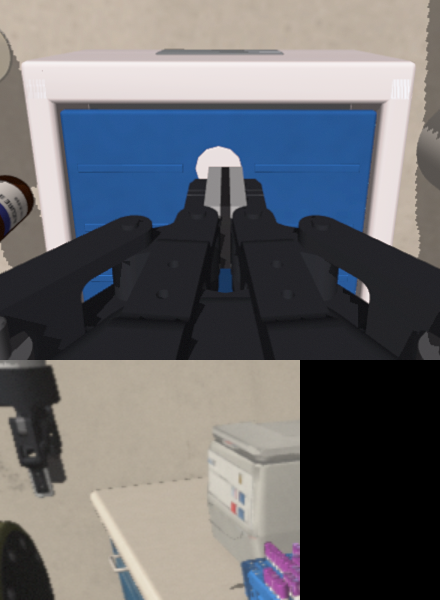

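```bash
python3 -c "
from h import *
from cell import arm
s0=np.load('scene0.npz');s=arm.snapshot('scene')
a,b=[cv2.resize(i[205:305,270:405],None,fx=4,fy=4,interpolation=cv2.INTER_NEAREST)[:290] for i in (s0['img'],s['img'])]
cv2.imwrite('pics/cmp.png',np.vstack([a,b]))
g=s['img'][215:262,295:350]
report()
"
```

```text
t 2.3667 C [-39.9   2.4  77.7] F [-0.3  0.1  0.5] J6 -0.007 toolY-yaw-err -0.0
```

View pics/cmp.png

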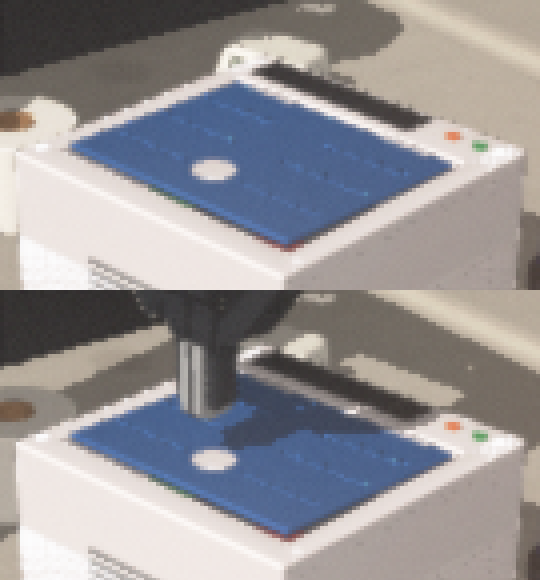

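The cover is the same in both frames, with the slivers there from the start. The fingertips at (205,415) in the lower half are hovering about 30 mm above the spot, so the real tip sits higher than the reported TCP. I'll descend gently and watch the force.

Call:
{"method": "servo_tool", "body": {"targets": [[0, 0, 8, 0, 1], [0, 0, 14, 0, 1], [0, 0, 18, 0, 1], [0, 0, 18, 0, 1]]}}

```text
clock: 2.7
tool_pos: [0.5454, 0.1098, 0.0575]
eef_rot: [0.323, -3.122, 0.0]
ft_force: [-0.1, -0.1, -0.2]
gripper_width: -0.0001
grasp_force: 0.0
```

```bash
python3 -c "
from h import *
report()
from cell import arm
s=arm.snapshot('scene')
cv2.imwrite('pics/s4.png',cv2.resize(s['img'][205:305,270:405],None,fx=4,fy=4,interpolation=cv2.INTER_NEAREST))
"
```

```text
t 2.7 C [-41.6   2.3  57.5] F [-0.1 -0.  -0.2] J6 -0.007 toolY-yaw-err -0.0
```

View pics/s4.png

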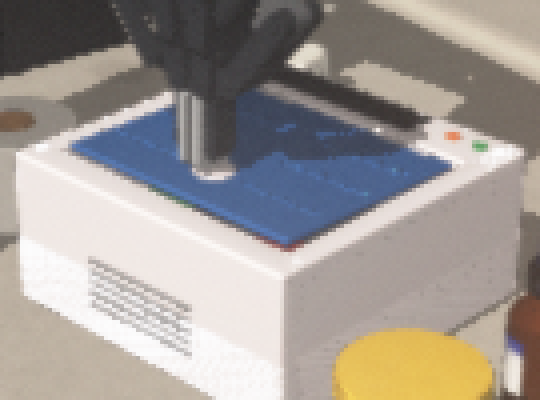

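The tip, at about (205,165), is just above the spot (213,170), so the offset is about 30 mm with no force yet. Continuing down.

Call:
{"method": "servo_tool", "body": {"targets": [[0, 0, 2, 0, 1], [0, 0, 4, 0, 1], [0, 0, 6, 0, 1], [0, 0, 8, 0, 1], [0, 0, 8, 0, 1]]}}

```text
clock: 3.17
tool_pos: [0.5467, 0.1101, 0.0511]
eef_rot: [-0.323, 3.125, -0.0]
ft_force: [-0.5, -0.2, 2.2]
gripper_width: -0.0002
grasp_force: 1.3
```

Contact, 2.2 N upward. Pressing on to the stop.

Call:
{"method": "servo_tool", "body": {"targets": [[0, 0, 1.5, 0, 1], [0, 0, 3, 0, 1], [0, 0, 4, 0, 1], [0, 0, 4, 0, 1]]}}

```text
clock: 3.5
tool_pos: [0.5468, 0.1101, 0.0473]
eef_rot: [-0.323, 3.125, 0.0]
ft_force: [-0.0, -0.6, 3.9]
gripper_width: 0.0001
grasp_force: 1.7
```

Call:
{"method": "servo_tool", "body": {"targets": [[0, 0, 1.5, 0, 1], [0, 0, 3, 0, 1], [0, 0, 3, 0, 1]]}}

```text
clock: 3.75
tool_pos: [0.5469, 0.1102, 0.0439]
eef_rot: [-0.323, 3.125, 0.0]
ft_force: [-0.9, -0.0, 2.5]
gripper_width: 0.0001
grasp_force: 1.8
```

Call:
{"method": "servo_tool", "body": {"targets": [[0, 0, 1, 0, 1], [0, 0, 2, 0, 1], [0, 0, 3, 0, 1], [0, 0, 3, 0, 1]]}}

```text
clock: 4.08
tool_pos: [0.547, 0.1102, 0.0419]
eef_rot: [-0.323, 3.124, 0.0]
ft_force: [-2.5, -0.8, 9.3]
gripper_width: -0.0001
grasp_force: 4.7
```

The stop shows as 9 N, with the cover 9 mm down. So true tip height is the reported z plus about 34 mm. Retreating straight up.

Call:
{"method": "servo_tool", "body": {"targets": [[0, 0, -35, 0, 1], [5, 0, -75, 0, 1], [10, 0, -115, 0, 1], [15, 0, -155, 0, 1], [15, 0, -165, 0, 1], [15, 0, -165, 0, 1], [15, 0, -165, 0, 1], [15, 0, -165, 0, 1]]}}

```text
clock: 4.75
tool_pos: [0.531, 0.1069, 0.2042]
eef_rot: [0.323, -3.122, 0.0]
ft_force: [0.1, -0.2, 0.4]
gripper_width: 0.0001
grasp_force: 0.0
```

```bash
python3 -c "
from h import *
report()
from cell import arm
s=arm.snapshot('scene');w=arm.snapshot('wrist')
cv2.imwrite('pics/s5.png',np.hstack([cv2.resize(s['img'][130:330,240:440],(400,400)),cv2.resize(w['img'],(400,300))[:].copy() if 0 else cv2.copyMakeBorder(cv2.resize(w['img'],(400,300)),0,100,0,0,cv2.BORDER_CONSTANT)]))
"
```

```text
t 4.75 C [-56.3   2.4 204.2] F [ 0.  -0.2  0.4] J6 -0.008 toolY-yaw-err -0.0
```

View pics/s5.png

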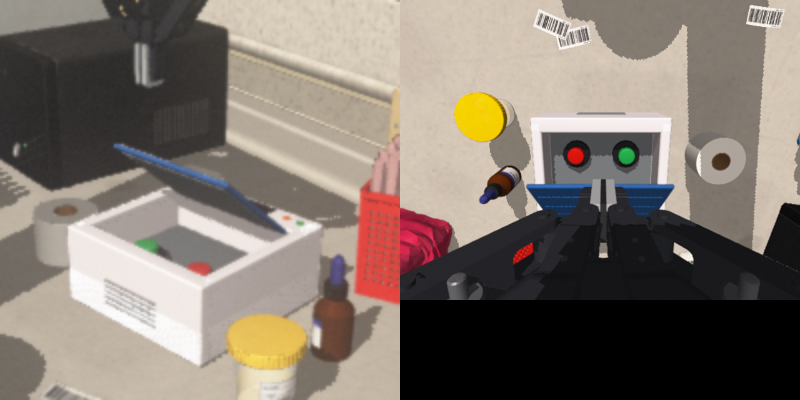

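The cover has popped open. The green button is on the +y side (wrist right (627,155)) and red on −y (575,155). Measuring the green button and the cover angle.

```bash
python3 -c "
from h import *
from cell import arm
w=arm.snapshot('wrist');h=cv2.cvtColor(w['img'],cv2.COLOR_BGR2HSV)
sat=(h[...,1]>120)&(h[...,2]>60);roi=np.zeros(sat.shape,bool);roi[205:290,220:430]=1
for n,m in(('green',(abs(h[...,0].astype(int)-70)<20)),('red',(h[...,0]<8)|(h[...,0]>172))):
    c=big(m&sat&roi);p,r=cv2.minEnclosingCircle(c);print(n,p,r,C(ray(w,[p],.064)[0]).round(1))
s=arm.snapshot('scene');h=cv2.cvtColor(s['img'],cv2.COLOR_BGR2HSV)
roi=np.zeros(sat.shape,bool);roi[190:265,285:400]=1
b=big((h[...,0]>95)&(h[...,0]<125)&(h[...,1]>110)&roi).reshape(-1,2)
print('blue left-top',b[b.sum(1).argmin()],b[b[:,1].argmin()],b[b[:,0].argmin()])
for th in(1.0,1.1,1.2,1.3,1.4):print(th,proj(s,[W((52-120*np.cos(th)+2.5*np.sin(th),y,82.5+120*np.sin(th)+2.5*np.cos(th))) for y in(73,-73)]).tolist())
report((-35,36,80))
"
```

```text
green (361.80767822265625, 248.8076934814453) 14.15573501586914 [-33.3  34.1  64. ]
red (281.0714416503906, 248.7857208251953) 14.244675636291504 [-33.2 -36.6  64. ]
blue left-top [304 192] [304 192] [304 192]
1.0 [[306.7, 186.4], [364.1, 204.7]]
1.1 [[310.6, 182.4], [368.1, 200.1]]
1.2 [[314.5, 178.9], [372.2, 196.1]]
1.3 [[318.6, 175.9], [376.3, 192.7]]
1.4 [[322.8, 173.5], [380.5, 189.9]]
t 4.95 C [-56.3   2.4 204.4] F [0.7 0.2 0.3] J6 -0.008 toolY-yaw-err -0.0
(-35, 36, 80) -> [-21.6  33.6 124.3]
```

The cover is still rising, so I'll move over to the green button high up while it settles.

Call:
{"method": "servo_tool", "body": {"targets": [[-10, 17, 0, 0, 1], [-18, 32, 0, 0, 1], [-18, 32, 0, 0, 1], [-18, 32, 0, 0, 1], [-18, 32, 0, 0, 1], [-18, 32, 0, 0, 1], [-18, 32, 0, 0, 1], [-18, 32, 0, 0, 1]]}}

```text
clock: 5.62
tool_pos: [0.5429, 0.1415, 0.2062]
eef_rot: [0.322, -3.125, 0.0]
ft_force: [0.0, 0.4, -0.7]
gripper_width: -0.0001
grasp_force: 0.0
```

```bash
cat >> h.py <<'E'
def cover(x0=285,y0=150):
    from cell import arm
    s=arm.snapshot('scene');h=cv2.cvtColor(s['img'],cv2.COLOR_BGR2HSV)
    roi=np.zeros((480,640),bool);roi[y0:265,x0:400]=1
    b=big((h[...,0]>95)&(h[...,0]<125)&(h[...,1]>110)&roi).reshape(-1,2)
    print('blue top',b[b[:,1].argmin()],'left',b[b[:,0].argmin()],'right',b[b[:,0].argmax()],'bot',b[b[:,1].argmax()])
E
python3 -c "
from h import *
cover();report((-37,35,30))"
```

```text
blue top [328 184] left [328 184] right [371 198] bot [370 198]
t 5.6667 C [-37.5  33.9 206.2] F [ 0.2  0.8 -0.6] J6 0.05 toolY-yaw-err -0.001
(-37, 35, 30) -> [ -0.5   1.1 176.2]
```

The cover edge is near 1.3 rad. Descending to the button.

Call:
{"method": "servo_tool", "body": {"targets": [[0, 1, 35, 0, 1], [0, 1, 70, 0, 1], [0, 1, 105, 0, 1], [0, 1, 135, 0, 1], [0, 1, 155, 0, 1], [0, 1, 165, 0, 1], [0, 1, 165, 0, 1]]}}

```text
clock: 6.25
tool_pos: [0.5409, 0.1423, 0.0389]
eef_rot: [0.322, -3.121, 0.001]
ft_force: [-1.0, -0.5, -0.3]
gripper_width: -0.0003
grasp_force: 0.0
```

```bash
python3 -c "
from h import *
cover();report((-37,35,24))"
```

```text
blue top [340 186] left [340 186] right [375 210] bot [375 210]
t 6.3 C [-37.9  35.2  40.7] F [-0.4 -0.2  0.1] J6 0.051 toolY-yaw-err -0.0
(-37, 35, 24) -> [-1.  -0.2 16.7]
```

Call:
{"method": "servo_tool", "body": {"targets": [[0, 0, 4, 0, 1], [0, 0, 8, 0, 1], [0, 0, 10, 0, 1], [0, 0, 12, 0, 1], [0, 0, 12, 0, 1]]}}

```text
clock: 6.72
tool_pos: [0.5434, 0.1432, 0.0295]
eef_rot: [-0.323, 3.124, 0.0]
ft_force: [1.1, 0.2, 1.9]
gripper_width: 0.0002
grasp_force: 0.7
```

Call:
{"method": "servo_tool", "body": {"targets": [[0, 0, 2, 0, 1], [0, 0, 4, 0, 1], [0, 0, 5, 0, 1], [0, 0, 5, 0, 1]]}}

```text
clock: 7.05
tool_pos: [0.5434, 0.1432, 0.0244]
eef_rot: [-0.323, 3.124, 0.0]
ft_force: [1.2, 0.8, 4.5]
gripper_width: 0.0003
grasp_force: 2.2
```

Call:
{"method": "servo_tool", "body": {"targets": [[0, 0, 1, 0, 1], [0, 0, 2, 0, 1], [0, 0, 3, 0, 1], [0, 0, 3, 0, 1]]}}

```text
clock: 7.38
tool_pos: [0.5436, 0.1433, 0.0235]
eef_rot: [-0.323, 3.123, 0.0]
ft_force: [-4.9, -0.8, 21.3]
gripper_width: -0.0003
grasp_force: 10.6
```

Bottomed at 21 N after 6 mm of travel. Withdrawing upward.

Call:
{"method": "servo_tool", "body": {"targets": [[0, 0, -25, 0, 1], [0, 0, -60, 0, 1], [0, 0, -95, 0, 1], [0, 0, -130, 0, 1], [0, 0, -165, 0, 1], [0, 0, -200, 0, 1], [0, 0, -205, 0, 1], [0, 0, -205, 0, 1]]}}

```text
clock: 8.05
tool_pos: [0.5444, 0.1435, 0.2286]
eef_rot: [-0.323, 3.12, 0.001]
ft_force: [-0.1, 0.3, -0.2]
gripper_width: 0.0002
grasp_force: 0.0
```

```bash
python3 -c "
from h import *
cover();report((85,0,225))
import sys"
```

```text
blue top [317 178] left [317 178] right [373 199] bot [373 200]
t 8.1 C [-37.   35.4 226.3] F [-0.2  0.1  0.1] J6 0.051 toolY-yaw-err -0.0
(85, 0, 225) -> [-122.   -35.3    1.4]
```

Call:
{"method": "servo_tool", "body": {"targets": [[-30, -9, 0, 0, 1], [-60, -18, 0, 0, 1], [-90, -27, 0, 0, 1], [-122, -35, 0, 0, 1], [-122, -35, 25, 0, 1], [-122, -35, 55, 0, 1], [-122, -35, 84, 0, 1], [-122, -35, 84, 0, 1]]}}

```text
clock: 8.77
tool_pos: [0.6635, 0.1325, 0.1322]
eef_rot: [0.322, -3.11, 0.002]
ft_force: [-1.5, -0.3, -1.7]
gripper_width: -0.0001
grasp_force: 0.0
```

```bash
python3 -c "
from h import *
report()
for th in (1.3,1.2,1.1,1.0,.9,.8,.7,.6,.5,.4,.3,.2,.1,0,-.1):
    r=97;print(th,np.round([52-r*np.cos(th)+2.5*np.sin(th)+11,82.5+r*np.sin(th)+2.5*np.cos(th)-34]))"
```

```text
t 8.7667 C [ 78.7   0.3 132.2] F [-1.6  0.1 -1.7] J6 -0.009 toolY-yaw-err -0.0
1.3 [ 39. 143.]
1.2 [ 30. 140.]
1.1 [ 21. 136.]
1.0 [ 13. 131.]
0.9 [  5. 126.]
0.8 [ -3. 120.]
0.7 [-10. 113.]
0.6 [-16. 105.]
0.5 [-21.  97.]
0.4 [-25.  89.]
0.3 [-29.  80.]
0.2 [-32.  70.]
0.1 [-33.  61.]
0 [-34.  51.]
-0.1 [-34.  41.]
```

Call:
{"method": "servo_tool", "body": {"targets": [[25, 0, 0, 0, 1], [40, 0, 0, 0, 1], [48, 0, 0, 0, 1], [55, 0, 2, 0, 1], [64, 0, 6, 0, 1], [72, 0, 11, 0, 1], [80, 0, 16, 0, 1], [80, 0, 16, 0, 1]]}}

```text
clock: 9.43
tool_pos: [0.5899, 0.1172, 0.1258]
eef_rot: [0.323, -3.124, 0.0]
ft_force: [0.4, 0.7, -0.1]
gripper_width: -0.0001
grasp_force: 0.3
```

```bash
python3 -c "
from h import *
cover();report()"
```

```text
blue top [303 193] left [303 193] right [359 212] bot [358 212]
t 9.4833 C [  4.3   0.4 126.2] F [ 0.5 -0.8  0.2] J6 -0.01 toolY-yaw-err -0.0
```

The cover follows at about 0.9 rad, as planned. Continuing along the arc.

Call:
{"method": "servo_tool", "body": {"targets": [[8, 0, 6, 0, 1], [15, 0, 13, 0, 1], [21, 0, 21, 0, 1], [26, 0, 29, 0, 1], [30, 0, 37, 0, 1], [34, 0, 46, 0, 1], [37, 0, 56, 0, 1], [37, 0, 56, 0, 1]]}}

```text
clock: 10.15
tool_pos: [0.5536, 0.1095, 0.068]
eef_rot: [0.323, -3.123, 0.0]
ft_force: [1.1, 0.6, 2.0]
gripper_width: -0.0001
grasp_force: 1.1
```

```bash
python3 -c "
from h import *
cover();report()"
```

```text
blue top [309 229] left [288 232] right [342 256] bot [342 256]
t 10.2 C [-33.3   0.4  68.9] F [-0.6  0.6  2.7] J6 -0.011 toolY-yaw-err -0.0
```

Now pressing down to the stop (reported z about 42).

Call:
{"method": "servo_tool", "body": {"targets": [[2, 0, 8, 0, 1], [4, 0, 16, 0, 1], [5, 0, 20, 0, 1], [5, 0, 23, 0, 1], [5, 0, 25, 0, 1], [5, 0, 27, 0, 1], [5, 0, 28, 0, 1], [5, 0, 28, 0, 1]]}}

```text
clock: 10.87
tool_pos: [0.5506, 0.1089, 0.0424]
eef_rot: [-0.323, 3.124, 0.0]
ft_force: [3.1, 0.8, 4.2]
gripper_width: -0.0002
grasp_force: 1.8
```

Call:
{"method": "servo_tool", "body": {"targets": [[0, 0, 1, 0, 1], [0, 0, 2, 0, 1], [0, 0, 3, 0, 1], [0, 0, 3, 0, 1]]}}

```text
clock: 11.2
tool_pos: [0.5508, 0.1089, 0.0418]
eef_rot: [-0.323, 3.123, 0.0]
ft_force: [-4.4, -0.5, 23.3]
gripper_width: -0.0
grasp_force: 11.9
```

At the stop (23 N). Letting go straight up.

Call:
{"method": "servo_tool", "body": {"targets": [[0, 0, -8, 0, 1], [0, 0, -20, 0, 1], [0, 0, -45, 0, 1], [0, 0, -80, 0, 1], [0, 0, -115, 0, 1], [0, 0, -145, 0, 1], [0, 0, -145, 0, 1], [0, 0, -145, 0, 1]]}}

```text
clock: 11.87
tool_pos: [0.5504, 0.1089, 0.1853]
eef_rot: [-0.323, 3.123, 0.0]
ft_force: [0.3, 0.0, -0.8]
gripper_width: -0.0002
grasp_force: 0.0
```

```bash
python3 -c "
from h import *
cover();report()
from cell import arm
s=arm.snapshot('scene');w=arm.snapshot('wrist')
cv2.imwrite('pics/s6.png',np.hstack([cv2.resize(s['img'][130:330,240:440],(400,400)),cv2.copyMakeBorder(cv2.resize(w['img'],(400,300)),0,100,0,0,cv2.BORDER_CONSTANT)]))
"
```

```text
blue top [329 226] left [289 241] right [380 246] bot [339 264]
t 11.9167 C [-38.1   0.4 183.6] F [-0.6  0.2 -1.1] J6 -0.011 toolY-yaw-err -0.0
```

View pics/s6.png

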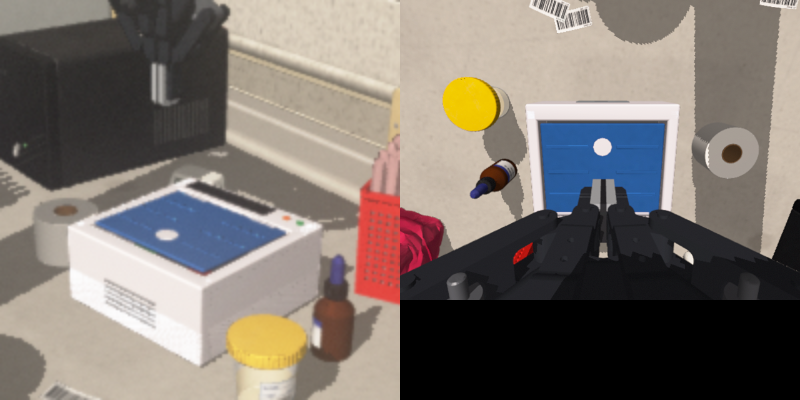

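The cover is latched flush, with the spot at (167,235) in the scene half and (602,147) in the wrist half. The roll, bottle and cup are where they were, and the gripper is clear.

```bash
python3 -c "
from cell import arm
print(arm.finish_job())"
```

```text
the job is handed in; nothing more can be done
None
```

The job is handed in at about 12 s: the cover popped open, the green button went fully down (red left alone), and the cover is latched flush again with the roll, bottle and cup where they stood; `finish_job()` returned no verdict.

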